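# Carry the fittings caddy to the mat

## Task

Two white caddies with blue handles stand on the bench. Lift the one that holds the brass adapter and the red-brown bung, carry it level so that both stay in it, and lower it onto the middle of the green mat with its long sides along the mat's long sides; let go only when it stands on the mat.

Things in the scene. Friction and masses are not known exactly. Their poses are not given: they have to be found in the camera images.
- caddy: the caddy to carry: open white tray, 120 (its x) x 84 (its y) mm, walls 28 high and 3 thick, 3 mm floor, 0.25 kg. A blue bar 12 thick (y) x 14 high runs along x over its middle, centre 85 mm and top 92 mm above the underside, on thin end posts; pinch it at mid-length across y. Contents stand below 60 mm. Origin: centre of underside, z up. An identical unlisted caddy near by holds two white vials with teal lids.
- adapter: brass hose adapter with hexagon, 22 mm wide, 44 mm long, 0.085 kg, standing loose on its end in the caddy to carry (it may fall over inside, which does no harm). Origin: centre of its lower end; z along it.
- bung: red-brown rubber bung, 27 mm across, 22 mm high, loose in the same caddy. Origin: centre of its lower face.
- mat: green mat fixed on the bench, 160 mm (its x) x 124 mm (its y), 3 mm thick: its top lies 3 mm above the bench. Origin: centre of the underside. The two caddies and the mat stand side by side in any order, each turned up to 23 degrees; either way round is the same.

How it is judged:
On the way, in this order (a step that is already met when the one before it is completed fails the run):
1. the caddy is lifted at least 30 mm clear of the bench with adapter and bung in it (height (world z) of caddy above 0.03 m and x of adapter in the frame of caddy between -0.058 and 0.058 m and y of adapter in the frame of caddy between -0.04 and 0.04 m and z of adapter in the frame of caddy between -0.003 and 0.032 m and x of bung in the frame of caddy between -0.058 and 0.058 m and y of bung in the frame of caddy between -0.04 and 0.04 m and z of bung in the frame of caddy between -0.003 and 0.032 m), for 0.2 s.
2. still held, the caddy is lowered onto the mat (its underside within 9 mm of the mat's top), centred within 20 mm and aligned within 12 degrees (horizontal distance between caddy and mat below 0.02 m and angle between the x axis of caddy and the x axis of mat, either way round below 0.21 rad and z of caddy in the frame of mat below 0.012 m and contact force between the fingers and caddy above 0.3 N), for 0.1 s.
At the end, for the whole second after the job is handed in: The caddy stands level and at rest flat on the mat, its centre within 20 mm of the mat's centre, its long sides within 12 degrees of the mat's (either way round), with the brass adapter and the bung both inside it (horizontal distance between caddy and mat below 0.02 m and angle between the x axis of caddy and the x axis of mat, either way round below 0.21 rad and z of caddy in the frame of mat below 0.006 m and angle between caddy's own z axis and vertical below 0.06 rad and linear speed of caddy below 0.02 m/s and x of adapter in the frame of caddy between -0.058 and 0.058 m and y of adapter in the frame of caddy between -0.04 and 0.04 m and z of adapter in the frame of caddy between -0.003 and 0.032 m and x of bung in the frame of caddy between -0.058 and 0.058 m and y of bung in the frame of caddy between -0.04 and 0.04 m and z of bung in the frame of caddy between -0.003 and 0.032 m); the robot touches nothing.
It fails at once if the caddy is tilted more than 25 degrees (angle between caddy's own z axis and vertical above 0.436 rad).
It fails at once if the adapter or the bung leaves the caddy (horizontal distance between any of adapter, bung and caddy above 0.08 m or z of any of adapter, bung in the frame of caddy above 0.07 m).
It also fails if it takes over 58 s, if anything falls off the work surface, if the arm or the gripper's body presses on something with over 40 N, if the wrist force passes 120 N, or if a joint passes its speed limit or range.

## Robot

A 7-joint arm with a two-finger parallel gripper is mounted at the origin on a cart in front of the work surface, level with it; the furniture and walls round the work are solid. World frame = base frame: x ahead of the robot, y to its left, z up, the work surface at z = 0. Lengths are in m, angles in rad, forces in N, time in s.
With the tool pointing down it reaches from about 0.4 to 0.85 m from the base axis. Payload 4.5 kg.
Tool frame: the origin (TCP) lies between the finger pads; the fingertips stand 11 mm ahead of it and the grasp point (between the pads) lies 8 mm behind it (r.nose_length is the distance from the TCP to the fingertips, in m); z points along the fingers, y is the line along which they close (so a half turn about z gives the same grasp; the last joint's range is limited). The gripper opens to 88 mm and grips with 3 to 60 N. Pads are 18 mm wide; open, the fingers measure 123 mm over their backs; the gripper's body (75 mm by 187 mm) begins 45 mm behind the grasp point.
Start: joints at [1.353, 0.689, -0.195, 1.565, 0.157, 0.902, -0.215], TCP at [0.156, -0.605, 0.25] pointing down, gripper open.
Joint ranges: [-3.01, 3.01], [-0.46, 2.08], [-1.47, 1.51], [0.13, 2.56], [-1, 4.14], [0.04, 2.09], [-2.66, 2.66]. Speed limits (rad/s): [2.57, 2.57, 3.14, 3.14, 3.14, 3.14, 3.14].

## Interface

Orientations are given as a unit quaternion [x, y, z, w].
In Python, from plant import get_state, snapshot, camera_model, r gives the robot as it stands.
- The arm moves only by the shell command python3 -m inch 'ROWS' [FORCE]. ROWS is text: rows parted by semicolons, each of 7 numbers parted by spaces: the opening, from -1 (shut) to 1 (fully open), then the shift along the tool's x, y, z in m, then the turn, a rotation vector about the tool's x, y, z in rad. A call has 1 to 20 rows; each row shifts and turns the commanded pose from where the row before left it, along the tool's axes as they then stand; what a row does not reach is not made up. A row lasts 1/12 s, in which the tool goes at most 41.7 mm and 7.16 degrees, less where a joint would pass 70% of its speed; a pose out of reach is approached as far as the arm can. A call is refused whole if a number of a shift passes 0.0417 or a number of a turn 0.125, either way. A call with a gripper value outside its range is refused whole. The fingers move at their own pace and stop on an object; FORCE is the grip in N (left out, the last holds). Time passes only in rows, so rows that do not move let the fingers close. It gives the time, the measured TCP pose, the force, the opening and the grip force at its end, in the units of the state.
- get_state(): the state, without advancing time (a new reading comes with each control period).
- snapshot(name): name is "scene" or "top" or "wrist"; returns (picture, depth): 400x640x3 uint8, red, green, blue; 400x640 float32, m along the optical axis (not along the pixel's ray), 0 where there is no reading.
- camera_model(name): a dict with "intrinsics" (3x3 intrinsics, pixels), "view" (4x4, takes a point from world to camera coordinates). Camera axes: x right, y down, z forward; pixel columns grow to the right and rows downward; lengths in m; the calibration is good to about 2 mm. A picture is of the moment at which its call begins: read the wrist's pose just before it. camera_model takes no time and is no camera call; for the wrist camera it gives the pose at the moment of the call.
- r.finish_job(): hands the job in; it is judged then, once.
The state is a dict: "clock": time; "q": joint angles; "qd": joint speeds; "joint_torque": joint torques, N m; "tool_pos": TCP position; "eef_rot": TCP orientation; "contact_force": force on the tool from outside, world axes, zero at the start; "moment": the same for the moment, N m; "opening": opening from 0.0 (shut) to 1.0 (fully open); "finger_force": force on a finger pad.
Only numpy, scipy, OpenCV 4.12 (cv2) and the standard library are available. Lean on these libraries where they do the work, as an engineer would, in place of code of your own. Each camera call takes 0.05 s, during which the arm holds its last target. There are 200 camera calls.

## Working session

There is one attempt and no reset: what is moved stays moved. The work goes in short steps, Python scripts to look and compute and a shell command to move; the robot and the scene stay as the last step left them, time stands still between calls to the robot, and variables do not carry over. Pictures are saved under pics/ and viewed, at most 10 in all, crops included, and the job is handed in when it is done.

```bash
mkdir -p pics; cat > h.py <<'E'
import numpy as np,cv2
from plant import get_state,snapshot,camera_model,r
def snap(n,f):
    c=camera_model(n);p,d=snapshot(n);cv2.imwrite('pics/'+f,p[:,:,::-1]);np.savez('pics/'+f+'.npz',p=p,d=d,K=c['intrinsics'],V=c['view']);return p,d,c
def ray(c,u,v,z):
    K=np.array(c['intrinsics']);V=np.array(c['view']);R=V[:3,:3];o=-R.T@V[:3,3]
    d=R.T@np.linalg.inv(K)@np.array([u,v,1.]);return o+d*(z-o[2])/d[2]
E
python3 - <<'E'
from h import *
p,d,c=snap('top','t1.png')
s=get_state();print(s)
V=np.array(c['view']);print(-V[:3,:3].T@V[:3,3],V[:3,:3].round(2).tolist())
E
```

```text
{'clock': 0.05, 'q': array([ 1.35282039,  0.68997937, -0.19448967,  1.56632651,  0.15728895,
        0.902459  , -0.21509067]), 'qd': array([ 1.78283999e-04, -1.64891242e-04,  8.94211855e-04, -1.57869060e-03,
        6.02311201e-05, -7.22931615e-05,  4.72112435e-05]), 'joint_torque': array([-3.26252724e-03, -5.29014373e+01, -1.27300490e+00, -1.54030234e+01,
       -5.25582628e-02,  1.64228724e-03, -2.71529956e-06]), 'tool_pos': array([ 0.15550082, -0.60473453,  0.24891693]), 'eef_rot': array([ 9.92082034e-01,  1.25588385e-01, -1.76457887e-04, -8.74330309e-04]), 'contact_force': array([-0.22482112, -0.43626492, -0.45093657]), 'moment': array([0.00721361, 0.08733133, 0.03688114]), 'finger_force': 0.0, 'opening': 1.0001682781454908}
[0.20243691 0.01676976 1.33758185] [[-0.07, -1.0, 0.0], [-0.97, 0.07, -0.23], [0.23, -0.02, -0.97]]
```

View pics/t1.png

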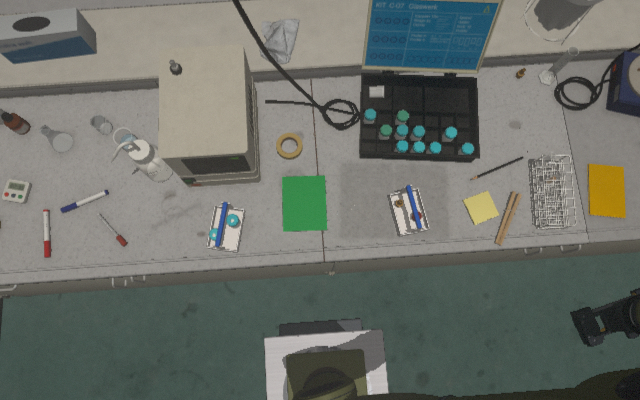

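The target caddy is the right-hand one, at about (408,212), with brass and red-brown contents. The mat is at (304,204), and the decoy with teal lids is at (226,227). Next I measure the bar and the mat.

```bash
cat > m.py <<'E'
from h import *
def rect(p,c,lo,hi,roi,z):
    h=cv2.cvtColor(p,cv2.COLOR_RGB2HSV);m=cv2.inRange(h,lo,hi);M=np.zeros_like(m);x0,y0,x1,y1=roi;M[y0:y1,x0:x1]=m[y0:y1,x0:x1]
    k=max(cv2.findContours(M,cv2.RETR_EXTERNAL,cv2.CHAIN_APPROX_NONE)[0],key=cv2.contourArea)
    w=np.array([ray(c,u,v,z)[:2] for u,v in k[:,0]])
    (cx,cy),wh,_=b=cv2.minAreaRect((w*1000).astype(np.float32))
    q=cv2.boxPoints(b);e=[q[1]-q[0],q[2]-q[1]];e=max(e,key=np.linalg.norm)
    return np.round([cx,cy,*wh],1),round(np.degrees(np.arctan2(e[1],e[0]))%180,1),k[:,0].min(0),k[:,0].max(0)
E
python3 - <<'E'
from m import *
z=np.load('pics/t1.png.npz');c=dict(intrinsics=z['K'],view=z['V']);p=z['p']
print('mat',rect(p,c,(50,100,60),(75,255,255),(260,160,340,250),.003))
print('bar',rect(p,c,(105,130,60),(125,255,255),(380,175,440,245),.09))
print('bar2',rect(p,c,(105,130,60),(125,255,255),(190,190,260,260),.09))
q=get_state();from scipy.spatial.transform import Rotation as R
print(R.from_quat(q['eef_rot']).as_matrix().round(3))
E
```

```text
mat (array([508.5,  28.4, 122.3, 157.6]), np.float32(178.2), array([282, 176], dtype=int32), array([326, 230], dtype=int32))
bar (array([ 459. , -261.4,  116.4,    9.8]), np.float32(8.7), array([407, 185], dtype=int32), array([420, 227], dtype=int32))
bar2 (array([448.2, 248.7,  10.5, 116.1]), np.float32(167.8), array([216, 202], dtype=int32), array([226, 245], dtype=int32))
[[ 0.968  0.249 -0.001]
 [ 0.249 -0.968  0.002]
 [-0.    -0.002 -1.   ]]
```

```bash
python3 -m inch '1 .0237 -.016 0 0 0 0;1 .0237 -.016 0 0 0 0;1 .0237 -.016 0 0 0 0;1 .0237 -.016 0 0 0 0;1 .0237 -.016 0 0 0 0;1 .0237 -.016 0 0 0 0;1 .0237 -.016 0 0 0 0;1 .0237 -.016 0 0 0 0;1 .0237 -.016 0 0 0 0;1 .0237 -.016 0 0 0 0;1 .0237 -.016 0 0 0 0;1 .0237 -.016 0 0 0 0;1 .0237 -.016 0 0 0 0;1 .0237 -.016 0 0 0 0;1 .0237 -.016 0 0 0 0;1 .0237 -.016 0 0 0 0;1 0 0 0 0 0 .1;1 0 0 0 0 0 0;1 0 0 0 0 0 0'
python3 - <<'E'
from h import *
snap('wrist','w1.png')
E
```

```text
clock: 1.63
tool_pos: [0.4585, -0.2631, 0.2493]
eef_rot: [0.997, 0.077, -0.001, 0.0]
contact_force: [0.3, 0.6, -0.3]
opening: 1.004
finger_force: 0.0
```

View pics/w1.png

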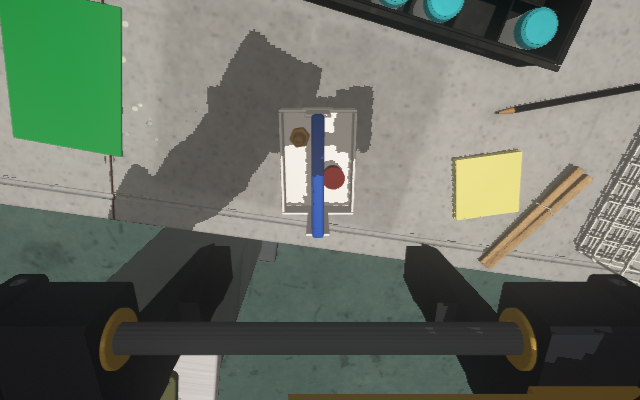

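The wrist view confirms it: brass adapter at (300,136), bung at (333,177), and the bar runs vertically from (318,115) to (318,237).

```bash
cat > rel.py <<'E'
from m import *
from scipy.spatial.transform import Rotation as R
def rel(x,y,z,a=None):
    s=get_state();M=R.from_quat(s['eef_rot']).as_matrix();print('tool heading',np.degrees(np.arctan2(M[1,0],M[0,0])).round(1),'tilt',M[:,2].round(3))
    print('shift',(M.T@(np.array([x,y,z])-s['tool_pos'])).round(4))
E
python3 - <<'E'
from rel import *
z=np.load('pics/w1.png.npz');c=dict(intrinsics=z['K'],view=z['V']);p=z['p']
b=rect(p,c,(105,130,40),(125,255,255),(290,100,345,245),.092);print(b)
rel(b[0][0]/1e3,b[0][1]/1e3,.085-.008)
E
```

```text
(array([ 434.5, -267.9,   63.3,   10.5]), np.float32(8.5), array([312, 175], dtype=int32), array([323, 237], dtype=int32))
tool heading 8.8 tilt [-0.002 -0.001 -1.   ]
shift [-0.0238  0.0005  0.1724]
```

```bash
python3 - <<'E'
from rel import *
z=np.load('pics/w1.png.npz');c=dict(intrinsics=z['K'],view=z['V']);p=z['p']
b=rect(p,c,(105,130,10),(128,255,255),(290,100,345,245),.092);print(b)
rel(b[0][0]/1e3,b[0][1]/1e3,.085-.008)
print(camera_model('wrist')['view'])
E
```

```text
(array([ 434.5, -267.9,   63.3,   10.5]), np.float32(8.5), array([312, 175], dtype=int32), array([323, 237], dtype=int32))
tool heading 8.8 tilt [-0.002 -0.001 -1.   ]
shift [-0.0238  0.0005  0.1724]
[[ 1.52137853e-01 -9.88358909e-01  8.60161509e-04 -3.31648715e-01]
 [-9.35070529e-01 -1.43653169e-01  3.24047641e-01  3.46676684e-01]
 [-3.20151808e-01 -5.01042241e-02 -9.46040372e-01  5.23772853e-01]
 [ 0.00000000e+00  0.00000000e+00  0.00000000e+00  1.00000000e+00]]
```

```bash
python3 -m inch '1 .001 .001 .0215 0 0 0;1 0 0 .0215 0 0 0;1 0 0 .0215 0 0 0;1 0 0 .0215 0 0 0;1 0 0 .0215 0 0 0;1 0 0 .0215 0 0 0;1 0 0 .0215 0 0 0;1 0 0 .0215 0 0 0;1 0 0 0 0 0 0;1 0 0 0 0 0 0'
python3 - <<'E'
from h import *
snap('wrist','w2.png')
E
```

```text
clock: 2.52
tool_pos: [0.459, -0.2645, 0.0772]
eef_rot: [0.997, 0.075, -0.001, -0.0]
contact_force: [-0.4, -0.5, 0.6]
opening: 0.997
finger_force: 0.0
```

View pics/w2.png

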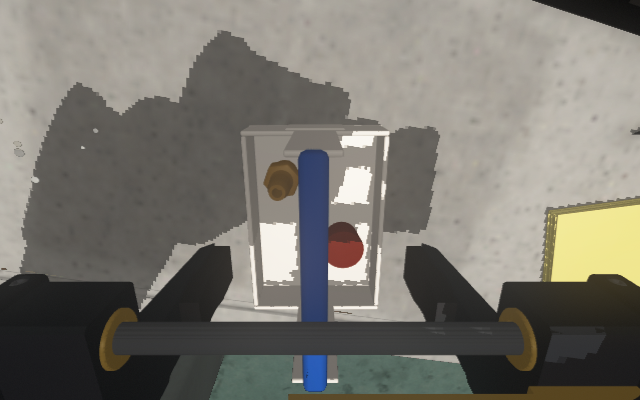

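The bar (columns 300–328) sits between the fingers, and bung and adapter are clear of them. Closing.

```bash
python3 -m inch '-1 0 0 0 0 0 0;-1 0 0 0 0 0 0;-1 0 0 0 0 0 0;-1 0 0 0 0 0 0;-1 0 0 0 0 0 0;-1 0 0 0 0 0 0;-1 0 0 0 0 0 0;-1 0 0 0 0 0 0;-1 0 0 0 0 0 0;-1 0 0 0 0 0 0;-1 0 0 0 0 0 0;-1 0 0 0 0 0 0' 40
```

```text
clock: 3.57
tool_pos: [0.4602, -0.2633, 0.0777]
eef_rot: [0.997, 0.076, -0.0, -0.0]
contact_force: [1.1, 0.2, -3.6]
opening: 0.13
finger_force: 40.0
```

Gripped. Lifting gently.

```bash
python3 -m inch '-1 0 0 -.003 0 0 0;-1 0 0 -.006 0 0 0;-1 0 0 -.008 0 0 0;-1 0 0 -.008 0 0 0;-1 0 0 -.008 0 0 0;-1 0 0 -.008 0 0 0;-1 0 0 -.008 0 0 0;-1 0 0 -.008 0 0 0;-1 0 0 -.006 0 0 0;-1 0 0 -.003 0 0 0;-1 0 0 0 0 0 0;-1 0 0 0 0 0 0;-1 0 0 0 0 0 0'
python3 - <<'E'
from rel import *
p,d,c=snap('wrist','w3.png')
z=np.load('pics/w1.png.npz');c1=dict(intrinsics=z['K'],view=z['V'])
print('mat',rect(z['p'],c1,(50,100,60),(75,255,255),(0,0,200,200),.003))
rel(.5085,.0284,.083)
E
```

```text
clock: 4.65
tool_pos: [0.4601, -0.2636, 0.1434]
eef_rot: [0.997, 0.076, -0.0, -0.0]
contact_force: [0.1, -0.2, -3.2]
opening: 0.126
finger_force: 40.0
mat (array([510.5,  25.3, 123.6, 159.1]), np.float32(177.9), array([0, 0], dtype=int32), array([121, 156], dtype=int32))
tool heading 8.7 tilt [-0.001  0.    -1.   ]
shift [ 0.0921 -0.2812  0.0604]
```

View pics/w3.png

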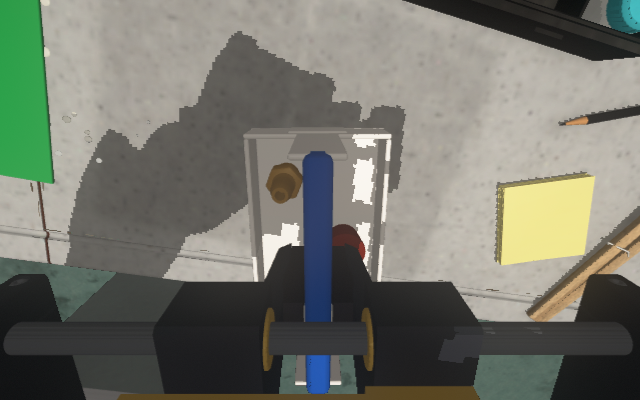

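Caddy is off the bench and level, with the adapter at (285,183) and the bung at (348,240) inside. Carry it towards the mat.

```bash
python3 -m inch '-1 .001 -.003 0 0 0 0;-1 .0023 -.007 0 0 0 0;-1 .0036 -.011 0 0 0 0;-1 .005 -.015 0 0 0 0;-1 .005 -.015 0 0 0 0;-1 .005 -.015 0 0 0 0;-1 .005 -.015 0 0 0 0;-1 .005 -.015 0 0 0 0;-1 .005 -.015 0 0 0 0;-1 .005 -.015 0 0 0 0;-1 .005 -.015 0 0 0 0;-1 .005 -.015 0 0 0 0;-1 .005 -.015 0 0 0 0;-1 .005 -.015 0 0 0 0;-1 .0036 -.011 0 0 0 0;-1 .0023 -.007 0 0 0 0;-1 .001 -.003 0 0 0 0'
python3 -m inch '-1 .001 -.003 0 0 0 0;-1 .0023 -.007 0 0 0 0;-1 .0036 -.011 0 0 0 0;-1 .005 -.014 0 0 0 0;-1 .005 -.014 0 0 0 0;-1 .0036 -.011 0 0 0 0;-1 .0023 -.007 0 0 0 0;-1 .001 -.003 0 0 0 0;-1 0 0 0 0 0 .02;-1 0 0 0 0 0 .035;-1 0 0 0 0 0 .04;-1 0 0 0 0 0 .04;-1 0 0 0 0 0 .035;-1 0 0 0 0 0 .015;-1 0 0 0 0 0 0;-1 0 0 0 0 0 0'
python3 - <<'E'
from rel import *
snap('wrist','w4.png');p,d,c=snap('top','t2.png')
cv2.imwrite('pics/t2c.png',cv2.resize(p[150:260,240:380,::-1],None,fx=5,fy=5))
rel(.5095,.027,.083)
E
```

```text
clock: 6.12
tool_pos: [0.4971, -0.0461, 0.1437]
eef_rot: [0.997, 0.078, 0.0, -0.001]
contact_force: [0.6, 0.3, -2.9]
opening: 0.125
finger_force: 40.0
clock: 7.45
tool_pos: [0.51, 0.0239, 0.1437]
eef_rot: [1.0, -0.017, 0.0, 0.0]
contact_force: [-0.2, 0.2, -3.3]
opening: 0.127
finger_force: 40.0
tool heading -1.9 tilt [ 0. -0. -1.]
shift [-0.0006 -0.0029  0.0607]
```

View pics/w4.png

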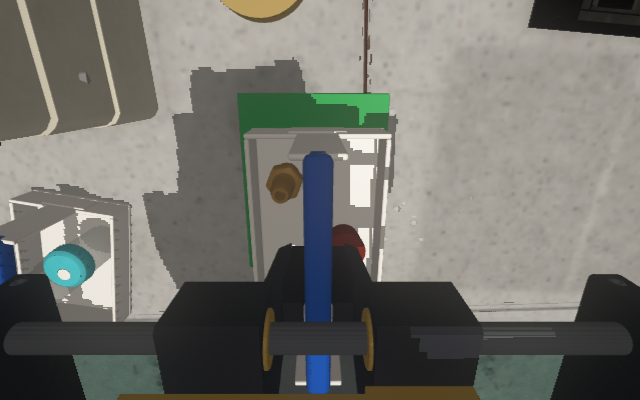

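View pics/t2c.png

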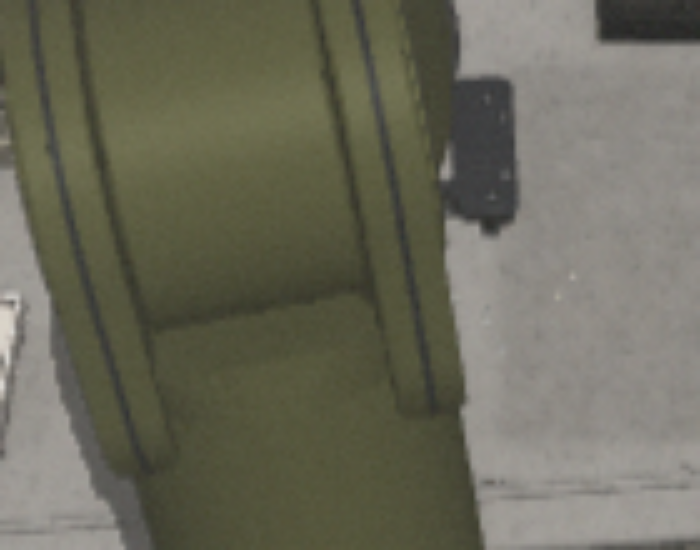

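The top view is blocked by the arm. In the wrist view, the caddy's far rim (row 132, columns 246–391) and the mat's far edge (row 93, columns 238–390) give the offset.

```bash
python3 - <<'E'
from rel import *
z=np.load('pics/w4.png.npz');c=dict(intrinsics=z['K'],view=z['V'])
for u,v,h in [(246,133,.094),(391,133,.094),(238,93,.003),(390,94,.003)]: print(ray(c,u,v,h).round(4))
E
```

```text
[0.5716 0.061  0.094 ]
[ 0.5689 -0.0201  0.094 ]
[0.5921 0.0843 0.003 ]
[ 0.5873 -0.038   0.003 ]
```

Only about 3 mm sideways to correct; now lower.

```bash
python3 -m inch '-1 0 -.003 .003 0 0 0;-1 0 0 .006 0 0 0;-1 0 0 .008 0 0 0;-1 0 0 .008 0 0 0;-1 0 0 .008 0 0 0;-1 0 0 .008 0 0 0;-1 0 0 .006 0 0 0;-1 0 0 .004 0 0 0;-1 0 0 .003 0 0 0;-1 0 0 .003 0 0 0;-1 0 0 .002 0 0 0;-1 0 0 .002 0 0 0;-1 0 0 .001 0 0 0;-1 0 0 0 0 0 0;-1 0 0 0 0 0 0;-1 0 0 0 0 0 0'
```

```text
clock: 8.88
tool_pos: [0.5102, 0.0271, 0.0819]
eef_rot: [1.0, -0.017, 0.0, 0.0]
contact_force: [0.4, -0.1, -3.1]
opening: 0.127
finger_force: 40.0
```

```bash
python3 -m inch '-1 0 0 .001 0 0 0;-1 0 0 .001 0 0 0;-1 0 0 0 0 0 0;-1 0 0 0 0 0 0;-1 0 0 0 0 0 0'
```

```text
clock: 9.3
tool_pos: [0.5102, 0.0274, 0.0803]
eef_rot: [1.0, -0.016, 0.0, -0.0]
contact_force: [-1.8, 1.1, 5.9]
opening: 0.129
finger_force: 40.0
```

Standing on the mat with the weight off the gripper. Open, then rise.

```bash
python3 -m inch '-1 0 0 0 0 0 0;-1 0 0 0 0 0 0;0 0 0 0 0 0 0;0 0 0 0 0 0 0;0.3 0 0 0 0 0 0;.3 0 0 0 0 0 0;.3 0 0 0 0 0 0;.3 0 0 0 0 0 0;.3 0 0 0 0 0 0;.3 0 0 0 0 0 0'
python3 -m inch '.3 0 0 -.01 0 0 0;.3 0 0 -.02 0 0 0;.3 0 0 -.02 0 0 0;.3 0 0 -.02 0 0 0;.3 0 0 -.02 0 0 0;.3 0 0 -.02 0 0 0;.3 0 0 -.02 0 0 0;.3 0 0 -.02 0 0 0;.3 0 0 0 0 0 0;.3 0 0 0 0 0 0'
python3 - <<'E'
from rel import *
snap('wrist','w5.png')
E
```

```text
clock: 10.13
tool_pos: [0.5101, 0.027, 0.0797]
eef_rot: [1.0, -0.017, -0.0, 0.0]
contact_force: [0.5, -0.0, -0.0]
opening: 0.649
finger_force: 0.0
clock: 10.97
tool_pos: [0.5105, 0.0271, 0.231]
eef_rot: [1.0, -0.017, 0.001, -0.0]
contact_force: [-1.1, -0.5, -0.4]
opening: 0.653
finger_force: 0.0
```

View pics/w5.png

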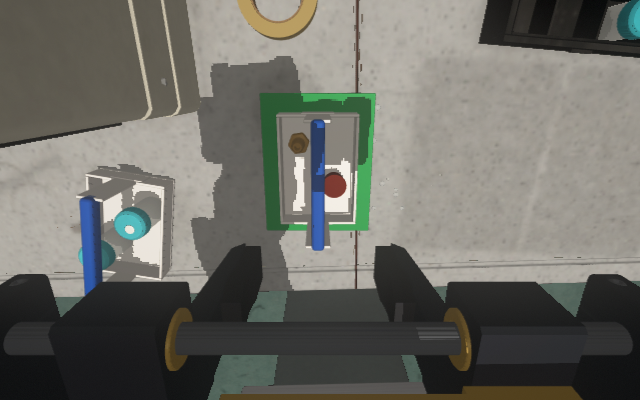

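The caddy stands centred and aligned on the mat (mat rows 93–230, tray rows 113–222), with the adapter at (299,142) and the bung at (334,185) inside and the gripper clear.

```bash
python3 -c "
from plant import r
print(r.finish_job())"
```

```text
the job is handed in; nothing more can be done
None
```

The caddy with the brass adapter and the bung stands centred and aligned on the green mat with both still inside, the gripper is clear, and the job is handed in at about 11 s on the robot's clock; no verdict was returned.

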